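# Find the filler plate that clamps the heater tube block, fit it and shut the cover

## Robot

A 6-joint arm with a two-finger parallel gripper is mounted at the origin on a cart in front of the work surface, level with it; the furniture and walls round the work are solid. World frame = base frame: x ahead of the robot, y to its left, z up, the work surface at z = 0. Lengths are in m, angles in rad, forces in N, time in s.
With the tool pointing down it reaches from about 0.225 to 0.875 m from the base axis. Payload 3.4 kg.
Tool frame: the origin (TCP) lies on the centre line of the jaws, within the pads' length; the fingertips stand 17 mm ahead of it and the grasp point (between the pads) lies 2 mm behind it; z points along the fingers, y is the line along which they close (so a half turn about z gives the same grasp; the last joint's range is limited). The gripper opens to 85 mm and grips with 20 to 120 N. Pads are 22 mm wide; open, the fingers measure 114 mm over their backs; the gripper's body (76 mm by 85 mm) begins 54 mm behind the grasp point. The pads swing forward as they close: fully open they stand 13 mm farther back than shut.
Start: joints at [-1.305, 0.276, 1.505, -0, 1.361, -0.121], TCP at [0.217, -0.533, 0.22] pointing down, gripper open.
Joint ranges: [-2.89, 2.89], [-0.75, 2.08], [0.22, 2.7], [-1.18, 4.32], [0.11, 2.71], [-2.7, 2.7]. Speed limits (rad/s): [2.57, 2.57, 3.14, 3.14, 3.14, 3.14].

## Interface

Orientations are given as a unit quaternion [w, x, y, z].
In Python, from rig import manip gives the robot as it stands.
- The arm moves only by the tool move_arm, never from a script. Its argument "steps" is one flat list of numbers, 7 for each row, row after row: the turn, a rotation vector about the world's x, y, z normalised to -1 to 1, where 1 is 360 degrees, then the shift along the world's x, y, z normalised to -1 to 1, where 1 is 1 m, then the opening, from -1 (shut) to 1 (fully open). A call has exactly 10 rows; each row is the pose to reach, as a shift and turn from the pose commanded when the call began, turning the shorter way round; what a row does not reach only later rows make up. A row lasts 1/10 s, in which the tool goes at most 50 mm and 8.59 degrees, less where a joint would pass 70% of its speed; a pose out of reach is approached as far as the arm can. A call with a number of a shift or a turn outside -1 to 1 is refused whole. A call with a gripper value outside its range is refused whole. The fingers move at their own pace and stop on an object; "squeeze" is the grip in N (left out, the last holds). Time passes only in rows, so rows that repeat a pose let the fingers close, or fill a call up. It gives the time, the measured TCP pose, the force, the opening and the grip force at its end, in the units of the state.
- manip.get_state(): the state, without advancing time (a new reading comes with each control period).
- manip.get_image(name): name is "scene" or "top"; returns a dict with "pixels" (400x640x3 uint8, blue, green, red), "fx", "fy", "cx", "cy" (pixels), "R" (3x3) and "t" (3): a world point X has camera coordinates R X + t. Camera axes: x right, y down, z forward; pixel columns grow to the right and rows downward; lengths in m; the calibration is good to about 2 mm. A picture is of the moment at which its call begins. There is no depth.
- manip.sign_off(): hands the job in; it is judged then, once.
The state is a dict: "clock": time; "qpos": joint angles; "qd": joint speeds; "effort": joint torques, N m; "position": TCP position; "ee_rot": TCP orientation; "contact_force": force on the tool from outside, world axes, zero at the start; "moment": the same for the moment, N m; "width": finger opening in m; "gripper_force": force on a finger pad.
Only numpy, scipy, OpenCV 4.12 (cv2) and the standard library are available. Lean on these libraries where they do the work, as an engineer would, in place of code of your own. Each camera call takes 0.05 s, during which the arm holds its last target. There are 200 camera calls.

## Task

The tube block under the raised clear cover of the heater stands loose: between it and the right wall of its bay is a gap. By trying them, find the one of the three aluminium filler plates that clamps it - it goes in with a gentle push, pressing the block against the sprung copper plate, where a thinner one drops in loose and a thicker one will not enter and must not be forced. Set that plate fully down on the bay floor, flat side to the wall, and swing the cover shut; leave the other two plates on the bench, the tube blocks in their bays, and the lamp, flask and tape roll where they are.

Things in the scene. Friction and masses are not known exactly. Their poses are not given: they have to be found in the camera images.
- heater: twin-bay dry block heater, fixed, white, 195 x 270 x 80 mm high (x, y, z), sloping control panel at the front (-x). Origin: centre of its underside; x to its back, y to its left. Two open bays, each 100 (x) x 104 (y) x 45 mm deep, rim 80 mm above the bench, centred at x = +25 mm and y = -63 mm (heated bay, clear hinged cover) or y = +63 mm (open cool-down bay)
- hot_bay (a point): centre of the heated bay's floor, 35 mm above the bench; axes as the heater's. From here the bay's walls stand at x = -50 and +50 mm and y = -52 (right) and +52 mm (left); the rim is 45 mm up. The filler plate belongs between the right wall and the tube block
- pressure_plate (a joint): sprung copper plate along the heated bay's left wall, m pressed in towards that wall (+y): 0 at rest (its face then at y = +43 mm from hot_bay), 0.005 its stop; 1.5 N at 0, 1.5 N more per mm. A fitting filler plate leaves it pressed in 2 to 3 mm, a loose one 0
- tube_block_12: loose anodised tube block, 12 small wells, 94 mm long (x), 45 mm high (flush with the rim), 0.4 kg, in either bay. Axes as the heater's. Origin: middle of the lower edge of its left (+y) side, in the heated bay 0.2 to 0.8 mm off the sprung plate. The gap on its right is 20 to 29 mm wide at rest, not the same for both blocks
- tube_block_6: loose aluminium tube block with 6 large wells, in the other bay; as tube_block_12 but of another width, so that it leaves another gap
- filler_1: loose filler plate, upright, 84 (x) x 45 mm high, 0.1 to 0.26 kg, black grip tab 44 (x) x 12 mm (y) on top, its top at z = 77 mm. Origin: on the underside below the tab's middle. Flat right side at y = -7 mm; total thickness 18, 24 or 30 mm, unmarked. Foot bevelled: left (+y) 6 mm over 14 mm height, right 2.5 over 6. The fitting one enters against 4 to 15 N, thinner freely
- filler_2: filler plate like filler_1 but of another thickness (the tab and the flat right side are placed the same)
- filler_3: filler plate like filler_1 but of another thickness (the tab and the flat right side are placed the same)
- cover (a joint): hinge of the clear cover, rad: 0 shut, 1.22 its stop; raised, it overhangs the bay: a vertical gripper hits it, one leaning 30 to 45 degrees back to the robot does not. Stays where left (0.13 N m). Hood 120 (x) x 120 x 40 mm, 36 mm room over the rim. Hinge line along y at heater x = +85 mm, z = 82 mm. To shut, push the far end of its roof from behind, over to the front and down
- cover_lip (a point): top of the blue lip, 60 mm wide, on the upper front edge of the cover: 126 mm from the hinge line along the cover and 40 mm above the cover's lower edge
- spirit_lamp: small round spirit lamp, blue cap, 73 mm wide, 101 mm high, loose; leave alone. Origin: centre of its underside
- erlenmeyer: small corked conical flask, 60 mm wide, 108 mm high, loose; leave alone. Origin: centre of its underside
- tape_roll: roll of beige tape lying flat, 96 mm across, 18 mm high, loose; leave alone. Origin: centre of its underside
Things that resemble listed ones, but are neither listed nor needed, are in the scene too. What is shaped like the filler_1 but pink or yellow is not meant.

How it is judged:
At the end, for the whole second after the job is handed in: One filler plate stands on the bay floor (3 mm) against the right wall (4 mm), upright, along the bay, within 12 mm of its middle; the sprung plate is pressed in 1.2 to 4.5 mm; cover shut (0.06 rad); other two plates on the bench; tube blocks within 15 mm of their starts; plates at rest (((z of filler_1 in the frame of hot_bay between -0.003 and 0.003 m and y of filler_1 in the frame of hot_bay between -0.049 and -0.041 m and x of filler_1 in the frame of hot_bay between -0.012 and 0.012 m and angle between filler_1's own z axis and vertical below 0.04 rad and angle between the x axis of filler_1 and the x axis of hot_bay, either way round below 0.03 rad and height (world z) of filler_2 between -0.01 and 0.028 m and height (world z) of filler_3 between -0.01 and 0.028 m) or (z of filler_2 in the frame of hot_bay between -0.003 and 0.003 m and y of filler_2 in the frame of hot_bay between -0.049 and -0.041 m and x of filler_2 in the frame of hot_bay between -0.012 and 0.012 m and angle between filler_2's own z axis and vertical below 0.04 rad and angle between the x axis of filler_2 and the x axis of hot_bay, either way round below 0.03 rad and height (world z) of filler_1 between -0.01 and 0.028 m and height (world z) of filler_3 between -0.01 and 0.028 m) or (z of filler_3 in the frame of hot_bay between -0.003 and 0.003 m and y of filler_3 in the frame of hot_bay between -0.049 and -0.041 m and x of filler_3 in the frame of hot_bay between -0.012 and 0.012 m and angle between filler_3's own z axis and vertical below 0.04 rad and angle between the x axis of filler_3 and the x axis of hot_bay, either way round below 0.03 rad and height (world z) of filler_1 between -0.01 and 0.028 m and height (world z) of filler_2 between -0.01 and 0.028 m)) and value of joint pressure_plate between 0.0012 and 0.0045 m and value of joint cover below 0.06 rad and distance of each of tube_block_12, tube_block_6 from where it was at the start of the episode below 0.015 m and linear speed of each of filler_1, filler_2, filler_3 below 0.02 m/s); the robot touches nothing.
It fails at once if a filler plate is forced: pressed against the heater or a tube block with more than 80 N (contact force between any of filler_1, filler_2, filler_3 and heater above 80 N or contact force between any of filler_1, filler_2, filler_3 and tube_block_12 above 80 N or contact force between any of filler_1, filler_2, filler_3 and tube_block_6 above 80 N).
It fails at once if a tube block is lifted or dragged out of place (distance of any of tube_block_12, tube_block_6 from where it was at the start of the episode above 0.025 m).
It fails at once if the lamp, the flask or the tape roll is disturbed (moved by more than 20 mm) (distance of any of spirit_lamp, erlenmeyer, tape_roll from where it was at the start of the episode above 0.02 m).
It also fails if it takes over 72 s, if anything falls off the work surface, if the arm or the gripper's body presses on something with over 40 N, if the wrist force passes 120 N, or if a joint passes its speed limit or range.

## Working session

There is one attempt and no reset: what is moved stays moved. The work goes in short steps, Python scripts to look and compute and a tool call to move; the robot and the scene stay as the last step left them, time stands still between calls to the robot, and variables do not carry over. Pictures are saved under pics/ and viewed, at most 10 in all, crops included, and the job is handed in when it is done.

Besides the shell and the picture viewer there is one more tool, called after ">>>" as name(argument=value, ...), one argument or row to a line, values as JSON. move_arm: Moves the arm, as the interface text tells. Scaled input: -1 to 1 covers 1 m each way for a shift and 360 degrees each way for a turn. Its arguments: {"type":"object","properties":{"steps":{"type":"array"},"squeeze":{"type":"number"}},"required":["steps"]}

```bash
mkdir -p pics; ls; cat > h.py <<'E'
import numpy as np, cv2
from rig import manip
def img(n,save=None):
    d=manip.get_image(n); d['R']=np.array(d['R']); d['t']=np.array(d['t'])
    if save: cv2.imwrite(f'pics/{save}.png',d['pixels'])
    return d
def ray(d,u,v,z):
    r=d['R'].T@np.array([(u-d['cx'])/d['fx'],(v-d['cy'])/d['fy'],1]); c=-d['R'].T@d['t']
    return c+r*(z-c[2])/r[2]
def proj(d,X):
    p=d['R']@np.array(X)+d['t']; return d['fx']*p[0]/p[2]+d['cx'],d['fy']*p[1]/p[2]+d['cy']
E
python3 - <<'E'
from h import *
for n in('scene','top'):
    d=img(n,n+'0'); print(n,-d['R'].T@d['t'],d['R'][2],d['fx'])
s=manip.get_state();print(s)
E
```

```text
pics
scene [-0.00864661  0.68915013  0.69765525] [ 0.49511698 -0.68953644 -0.52858176] 395.09462235788567
top [ 0.51781548 -0.09016461  1.19715946] [ 0.06988816 -0.01192249 -0.99748358] 444.27117996969304
{'clock': 0.1, 'qpos': array([-1.30501408e+00,  2.76547444e-01,  1.50599119e+00, -3.31749114e-05,
        1.36070883e+00, -1.20998726e-01]), 'qd': array([-0.00193903, -0.0019375 , -0.00230892,  0.00036985,  0.0015622 ,
        0.00030349]), 'effort': array([ 5.18800844e-04, -4.17704594e+01, -2.46405351e+01, -4.10802559e-04,
        5.84509617e-03, -2.63453319e-05]), 'position': array([ 0.2167514 , -0.53205924,  0.2191234 ]), 'ee_rot': array([-8.24066180e-04,  9.81357265e-01,  1.92190615e-01, -7.60224964e-05]), 'contact_force': array([ 0.59237607, -0.65919525,  0.31347958]), 'moment': array([-0.015188  , -0.02567251, -0.0064616 ]), 'gripper_force': 0.0, 'width': 0.08532587214004253}
```

View pics/top0.png

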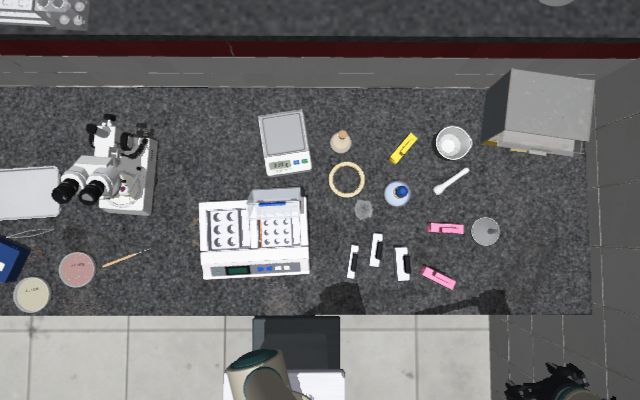

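View pics/scene0.png

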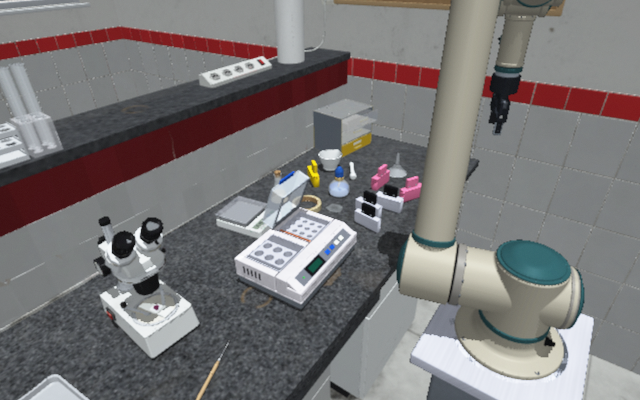

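The top view shows the heater at (255,240), with the raised cover's blue lip at (272,204). The candidates are aluminium plates with black tabs at (353,262), (376,250) and (402,264). Pink look-alikes are at (446,228) and (438,277), and a yellow one at (403,148), so I choose the three aluminium ones. Next is one close crop.

```bash
python3 - <<'E'
from h import *
d=img('top'); p=d['pixels']
c=cv2.resize(p[185:300,190:420],(800,400),interpolation=cv2.INTER_CUBIC); cv2.imwrite('pics/crop1.png',c)
g=p.max(2); 
roi=np.zeros_like(g); roi[225:300,335:418]=1
m=((g>120)&(roi>0)).astype(np.uint8)   # bodies
n,l,s,ce=cv2.connectedComponentsWithStats(m)
for i in range(1,n):
    if s[i,4]>40:
        r=cv2.minAreaRect(np.argwhere(l==i)[:,::-1].astype(np.float32)); print('body',s[i],ce[i],r)
m=((g<35)&(roi>0)).astype(np.uint8)
n,l,s,ce=cv2.connectedComponentsWithStats(m)
for i in range(1,n):
    if s[i,4]>30:
        r=cv2.minAreaRect(np.argwhere(l==i)[:,::-1].astype(np.float32)); print('tab',s[i],ce[i],r, ray(d,*r[0],0.077),[ray(d,*q,.077)[:2].round(4) for q in cv2.boxPoints(r)])
E
```

```text
body [369 233  14  34 251] [374.92031873 249.4501992 ] ((375.7923278808594, 249.6615753173828), (9.922778129577637, 33.3653450012207), 7.125016689300537)
body [347 245  12  34 174] [351.70689655 261.35057471] ((352.4999694824219, 261.4999694824219), (7.80371618270874, 33.6695556640625), 8.426969528198242)
body [394 247  16  34 332] [401.11445783 263.43674699] ((401.694091796875, 263.5235290527344), (33.823158264160156, 12.961709022521973), 85.60128784179688)
```

View pics/crop1.png

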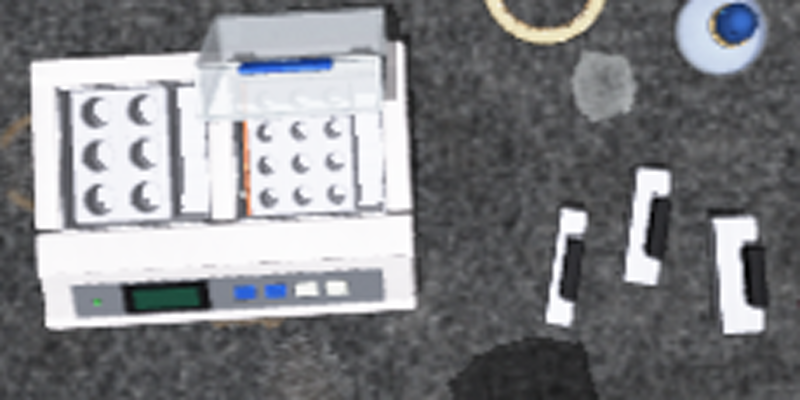

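The crop shows the three plates in different thicknesses, left thin, middle medium and right thick, each with its tab on the right (-y) side. The 12-well block is in the covered bay with a gap of about 20 mm (crop columns 355–383). The middle plate is the first one to try. Next I measure its pose and the heater's.

```bash
python3 - <<'E'
from h import *
d=img('top'); p=d['pixels']; g=p.max(2)
print(g[240:262,364:386])
print(d['R'].round(4))
# heater: white rim edges -> rows/cols profile
print('row 236', g[236,190:320]); print('row 244',g[244,250:320]); 
print('red row240',p[240,190:320,2].astype(int)-p[240,190:320,0])
E
```

```text
[[ 84  78  72  73  73  72  67  91 150 244 251 251 251 211 159 238 248 234
  143  80  83  77]
 [ 90  78  66  64  65  68  52  87 177 245 251 251 250 191 138 149 150 127
   94  83  81  76]
 [ 92  79  67  65  66  75  63  91 206 248 251 251 234 121  16  28  45  41
   62  86  85  74]
 [ 69  76  81  78  79  78  64  91 241 251 251 251 210  79  27  46  50  49
   43  78  91  82]
 [ 64  71  82  84  85  82  73  93 242 251 251 251 197  61  34  48  49  47
   38  77  92  80]
 [ 64  69  80  84  86  80  82  89 243 251 251 251 192  54  40  51  49  48
   49  84  95  79]
 [ 69  70  79  82  78  55  74  93 242 251 251 251 171  11  44  51  49  46
   66  99 106  85]
 [ 83  86  87  84  81  56  76 105 241 251 251 250 167  12  44  52  48  45
   59  89 101 100]
 [ 83  94  96  89  89  62  87 156 244 251 251 236 126  15  48  52  48  43
   54  78  93 105]
 [ 69  94 105  99 104  78  91 160 244 251 251 234 120  16  48  53  48  40
   64  81  87  94]
 [ 81  91  99 107 116  86  92 211 248 251 251 207  76  23  47  51  47  38
   70  85  88  80]
 [ 86  92  97 102 108  82  89 243 251 251 250 183  38  31  48  50  45  38
   
[... 1725 characters left out ...]
0 250 250 250 250 250
 251 251 250 251 250 229 153 149 158 157 157 156 155 154 212 240 251 252
 252 251 251 243 157  56  68  75  78  84  84  79  75  77  78  80]
red row240 [ -2   4  16  19  16  10   4   2   0   1  -1   0  -1  -1   0   0  -1  -6
  -7  -6  -8 -12  -6  -6 -12  -7  -7  -8  -8  -5  -4  -4  -4  -4  -4  -4
  -4 -12  -8  -6 -10  -7  -4  -4  -4  -4  -5  -4 -10 -10  -6  -7 -11  -6
  -3  -3  -3  -3  -3  -4  -6   0  -1   0  -1   0   0  -1  -4 -10  30  96
   2  -4 -10  -9  -9  -7  -4  -6  -5  -4  -4  -6 -13  -8  -7  -3  -3  -4
  -3  -4  -4  -6 -11  -8  -7  -4  -4  -6  -5 -10 -10 -10  -5  -3  -3  -4
  -3  -6 -11  -1   0   0   0   0   0   0  -1  -1  -3  -4  -4  -4  -4  -2
  -3  -3  -3  -2]
```

```bash
python3 - <<'E'
from h import *
d=img('top'); p=d['pixels']
c=cv2.resize(p[185:285,240:315],(600,800),interpolation=cv2.INTER_CUBIC)[:600]; cv2.imwrite('pics/crop2.png',c)
E
```

```text
(no output)
```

View pics/crop2.png

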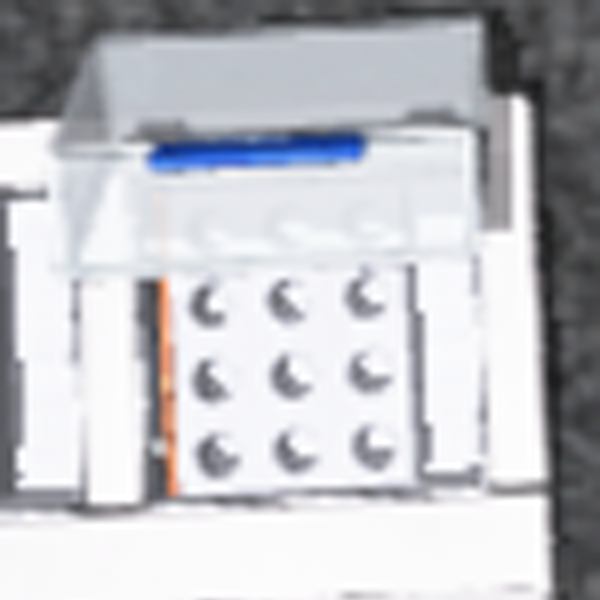

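The close crop shows the copper plate edge at columns 162–172 and the block spanning 170–408. The right wall is near 478–488 and the bay's front wall at row 490, with the cover raised at the back. The gap is about 22 mm, so the 24 mm plate should fit.

```bash
cat >> h.py <<'E'
def cross(a,th,rev=False):
    a=a.astype(float); i=np.where((a[:-1]>=th)!=(a[1:]>=th))[0]
    return [k+(th-a[k])/(a[k+1]-a[k]) for k in i]
E
python3 - <<'E'
from h import *
d=img('top'); p=d['pixels']; g=p.max(2)
def fit(pts,z):
    w=np.array([ray(d,u,v,z)[:2] for u,v in pts]); k=np.polyfit(w[:,0],w[:,1],1); r=w[:,1]-np.polyval(k,w[:,0]); 
    ok=abs(r)<.003; k=np.polyfit(w[ok,0],w[ok,1],1); return k,w[ok],abs(r[ok]).max()
R=[(300+cross(g[v,300:318],150)[-1],v) for v in range(205,246)]
L=[(192+cross(g[v,192:206],160)[0],v) for v in range(208,246)]
for n,P in(('R',R),('L',L)):
    k,w,e=fit(P,.08); print(n,'yaw',np.arctan(k[0]),k,'y at x=.47',np.polyval(k,.47),w[[0,-1]].round(4),e)
print('right edge px',R[::5])
# back edge at left columns, bay front wall edge
for u in (205,210,215,220,230,240):
    c=cross(g[190:215,u],160); print(u,[ray(d,u,190+x,.08)[:2].round(4) for x in c][:2])
for u in (222,228,234,285,288,296,298): print(u,g[238:262,u], ray(d,u,246,.08)[:2].round(4))
# plates: body+tab
for n,(x0,x1,y0,y1) in {'thin':(343,366,240,282),'mid':(365,389,228,272),'thick':(390,415,242,284)}.items():
    s=g[y0:y1,x0:x1]; m=((s>150)).astype(np.uint8)
    P=[]
    for v in range(y0+4,y1-4):
        c=cross(g[v,x0:x1],150)
        if c: P.append((x0+c[0],v))
    k,w,e=fit(P,.045); print(n,'left edge yaw',np.arctan(k[0]),'line',k,e,w[[0,-1]].round(4))
    col=int(P[len(P)//2][0])+2
    c=cross(g[y0:y1,col],160); print('  ends',[ray(d,col,y0+x,.045).round(4)[:2] for x in c])
    t=(s<58)&(np.arange(x0,x1)[None]>P[len(P)//2][0]); nn,l,st,ce=cv2.connectedComponentsWithStats(t.astype(np.uint8)); i=1+st[1:,4].argmax()
    r=cv2.minAreaRect(np.argwhere(l==i)[:,::-1].astype(np.float32)); print('  tab',r,ray(d,r[0][0]+x0,r[0][1]+y0,.077).round(4))
E
```

```text
R yaw 0.05065969122528743 [ 0.05070307 -0.08817116] y at x=.47 -0.06434071618622594 [[ 0.5844 -0.0587]
 [ 0.4842 -0.0615]] 0.0021009154611207753
L yaw 0.05481905912878329 [0.05487404 0.17998021] y at x=.47 0.2057710103980749 [[0.5771 0.2114]
 [0.4846 0.2071]] 0.001116544567530131
right edge px [(np.float64(306.0103092783505), 205), (np.float64(306.1588785046729), 210), (np.float64(306.38524590163934), 215), (np.float64(306.646017699115), 220), (np.float64(307.0485436893204), 225), (np.float64(307.1858407079646), 230), (np.float64(307.4193548387097), 235), (np.float64(307.69827586206895), 240), (np.float64(307.0833333333333), 245)]
205 [array([0.5931, 0.195 ])]
210 [array([0.5937, 0.1825])]
215 [array([0.5938, 0.17  ]), array([0.5635, 0.1695])]
220 [array([0.5944, 0.1574]), array([0.5746, 0.1571])]
230 [array([0.5961, 0.1324]), array([0.5673, 0.132 ])]
240 [array([0.5974, 0.1073]), array([0.5769, 0.1071])]
222 [248 245 250 247 247 247 241 237 248 248 216 159 228 226 250 250 250 250
 250 250 250 250 250 250] [0.4821 0.1508]
228 [226 164 121 110 117 119 198 242 250 247 187 148 233 238 2
[... 990 characters left out ...]
d left edge yaw -0.13637259465597998 line [-0.13722433 -0.16040348] 0.0016358805444572078 [[ 0.5138 -0.2319]
 [ 0.4315 -0.2199]]
  ends [array([ 0.4948, -0.2285]), array([ 0.4295, -0.2279])]
  tab ((13.90000057220459, 22.299999237060547), (5.581562519073486, 16.99275779724121), 7.125016689300537) [ 0.4705 -0.2418  0.077 ]
thick left edge yaw 0.07192376694816542 line [ 0.07204805 -0.32106895] 0.00281511481000557 [[ 0.475  -0.2857]
 [ 0.3956 -0.293 ]]
  ends [array([ 0.4769, -0.2931]), array([ 0.4063, -0.2921]), array([ 0.4036, -0.2921]), array([ 0.4032, -0.2921])]
  tab ((16.5965518951416, 21.65862274169922), (17.190414428710938, 6.062320709228516), 85.2363510131836) [ 0.4371 -0.311   0.077 ]
```

```bash
cat >> h.py <<'E'
from scipy.spatial.transform import Rotation as Ro
import json
def tool(yaw,lean):  # tool x along yaw, leaning back to the robot by lean deg
    b=Ro.from_matrix(np.array([[np.cos(yaw),np.sin(yaw),0],[np.sin(yaw),-np.cos(yaw),0],[0,0,-1]]))
    return Ro.from_rotvec(-np.radians(lean)*np.array([-np.sin(yaw),np.cos(yaw),0]))*b
def go(c,R0,t,R1):
    v=(R1*R0.inv()).as_rotvec()/(2*np.pi); return np.r_[v,np.array(t)-c].round(4).tolist()
def meas():
    s=manip.get_state(); q=s['ee_rot']; return s,s['position'],Ro.from_quat([q[1],q[2],q[3],q[0]])
E
python3 - <<'E'
from h import *
q=[0,.981357,.19219,0]; R0=Ro.from_quat([q[1],q[2],q[3],q[0]])
R1=tool(-.135,35); z=R1.as_matrix()[:,2]
g=np.array([.4705,-.2418,.068]); t=g+.002*z
print(z, go([.217,-.533,.22],R0,t-.08*z,R1), (.08*z).round(4), t)
E
```

```text
[ 0.56835765 -0.07719783 -0.81915204] [0.0123, -0.0975, -0.0804, 0.2092, 0.2972, -0.0881] [ 0.0455 -0.0062 -0.0655] [ 0.47163672 -0.2419544   0.0663617 ]
```

>>> move_arm(
  steps=[0.002, -0.016, -0.013, 0.03, 0.04, 0.0, 0, 0.004, -0.032, -0.026, 0.06, 0.08, 0.0, 0, 0.006, -0.048, -0.04, 0.09, 0.12, -0.01, 0, 0.008, -0.064, -0.053, 0.12, 0.16, -0.02, 0, 0.01, -0.08, -0.066, 0.15, 0.2, -0.04, 0, 0.012, -0.0975, -0.08, 0.18, 0.24, -0.06, 0, 0.0123, -0.0975, -0.0804, 0.2, 0.275, -0.08, 0, 0.0123, -0.0975, -0.0804, 0.209, 0.297, -0.088, 0, 0.0123, -0.0975, -0.0804, 0.2092, 0.2972, -0.0881, 0, 0.0123, -0.0975, -0.0804, 0.2092, 0.2972, -0.0881, 0],
  squeeze=60,
)

```text
clock: 1.3
position: [0.4265, -0.2353, 0.1322]
ee_rot: [0.021, 0.952, -0.063, 0.3]
contact_force: [0.6, 0.4, -0.5]
width: 0.0423
gripper_force: 0.0
```

>>> move_arm(
  steps=[0, 0, 0, 0.01, -0.0014, -0.0144, 0, 0, 0, 0, 0.02, -0.0027, -0.0288, 0, 0, 0, 0, 0.03, -0.0041, -0.0432, 0, 0, 0, 0, 0.038, -0.0052, -0.0547, 0, 0, 0, 0, 0.043, -0.0059, -0.062, 0, 0, 0, 0, 0.0455, -0.0062, -0.0655, 0, 0, 0, 0, 0.0455, -0.0062, -0.0655, 0, 0, 0, 0, 0.0455, -0.0062, -0.0655, -1, 0, 0, 0, 0.0455, -0.0062, -0.0655, -1, 0, 0, 0, 0.0455, -0.0062, -0.0655, -1],
)

```text
clock: 2.3
position: [0.4717, -0.2422, 0.0672]
ee_rot: [0.021, 0.951, -0.064, 0.3]
contact_force: [-1.7, -0.8, 3.7]
width: 0.0084
gripper_force: 58.7
```

```bash
python3 - <<'E'
from h import *
s,p,R=meas(); print(p,s['width'],s['gripper_force'],s['contact_force'])
d=img('top'); e=img('scene')
a=cv2.resize(d['pixels'][200:300,320:440],(480,400),interpolation=3); b=cv2.resize(e['pixels'][160:240,300:440],(700,400)[:2])[:, :310*1]
u,v=map(int,proj(e,p)); b=cv2.resize(e['pixels'][max(0,v-40):v+40,u-32:u+32],(320,400),interpolation=3)
cv2.imwrite('pics/grasp.png',np.hstack([a,b]))
E
```

```text
[ 0.47170633 -0.24223689  0.06715397] 0.008447375088950333 58.65200662985444 [-1.71553872 -0.76813041  3.6843974 ]
```

View pics/grasp.png

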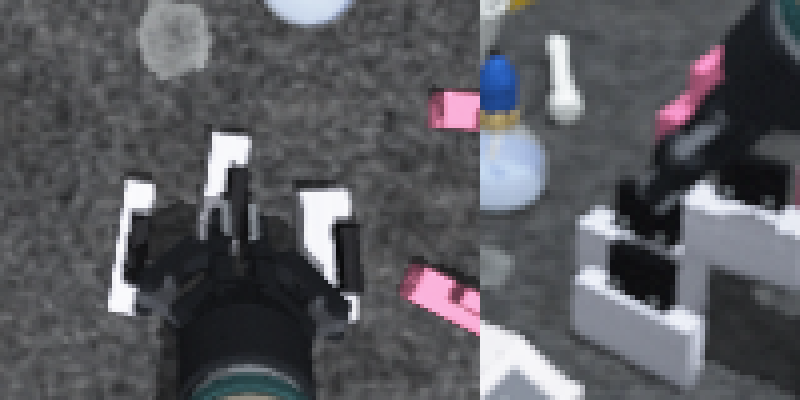

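The grasp picture shows the jaws closed on the middle plate's tab at about (238,215), with the other two plates standing undisturbed. Now lift and carry the plate across in front of the cover.

>>> move_arm(
  steps=[0, 0, 0, 0, 0, 0.03, -1, 0, 0, 0, 0, 0, 0.065, -1, 0, 0, 0, 0, 0, 0.095, -1, 0, 0, 0.004, 0.004, 0.03, 0.105, -1, 0, 0, 0.01, 0.008, 0.07, 0.105, -1, 0, 0, 0.016, 0.014, 0.11, 0.105, -1, 0, 0, 0.022, 0.02, 0.15, 0.105, -1, 0, 0, 0.028, 0.025, 0.185, 0.105, -1, 0, 0, 0.0298, 0.0276, 0.2061, 0.105, -1, 0, 0, 0.0298, 0.0276, 0.2061, 0.105, -1],
  squeeze=80,
)

```text
clock: 3.4
position: [0.4975, -0.0319, 0.1701]
ee_rot: [-0.009, 0.954, 0.028, 0.299]
contact_force: [-0.5, 0.4, -2.4]
width: 0.0075
gripper_force: 78.4
```

```bash
python3 - <<'E'
from h import *
s,p,R=meas(); print(p,s['width'],s['gripper_force'],s['contact_force'], R.as_matrix().round(3))
d=img('top'); e=img('scene')
a=cv2.resize(d['pixels'][185:265,250:340],(450,400),interpolation=3)
u,v=map(int,proj(e,p)); print(u,v); b=cv2.resize(e['pixels'][v-40:v+50,u-40:u+38],(346,400),interpolation=3)
cv2.imwrite('pics/hold.png',np.hstack([a,b]))
E
```

```text
[ 0.49745913 -0.03191293  0.17009393] 0.007504693158143519 78.40313795953989 [-0.48401467  0.37699496 -2.39970595] [[ 0.82   0.058  0.57 ]
 [ 0.047 -0.998  0.034]
 [ 0.571 -0.001 -0.821]]
322 194
```

View pics/hold.png

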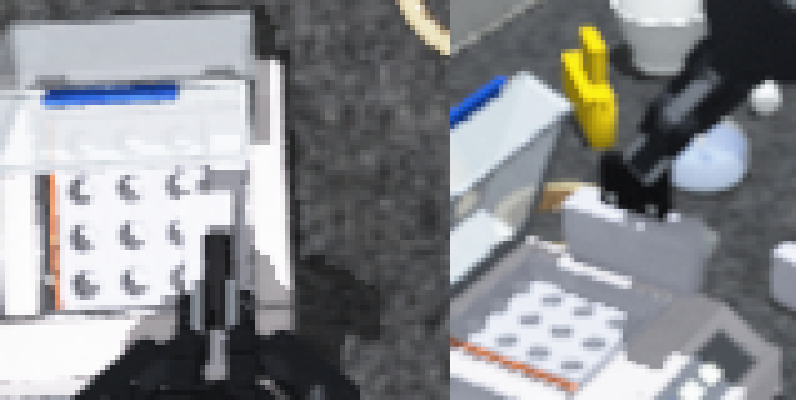

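The plate hangs upright in the jaws, at about (215,200) in the left half. It is clear of the cover, in front of and above the gap. Now move forward to the entry point.

>>> move_arm(
  steps=[0, 0, 0, 0.005, 0.0003, -0.002, -1, 0, 0, 0, 0.01, 0.0005, -0.004, -1, 0, 0, 0, 0.016, 0.0008, -0.008, -1, 0, 0, 0, 0.022, 0.0011, -0.012, -1, 0, 0, 0, 0.027, 0.0014, -0.014, -1, 0, 0, 0, 0.03, 0.0016, -0.015, -1, 0, 0, 0, 0.03, 0.0016, -0.015, -1, 0, 0, 0, 0.03, 0.0016, -0.015, -1, 0, 0, 0, 0.03, 0.0016, -0.015, -1, 0, 0, 0, 0.03, 0.0016, -0.015, -1],
)

```text
clock: 4.5
position: [0.5291, -0.0338, 0.1565]
ee_rot: [-0.008, 0.953, 0.025, 0.301]
contact_force: [-0.4, 0.1, -1.9]
width: 0.0072
gripper_force: 78.5
```

```bash
python3 - <<'E'
from h import *
s,p,R=meas(); print(p,s['contact_force'],R.as_matrix()[:,1].round(4), proj(img('scene'),p))
d=img('top','t5'); e=img('scene','s5'); g=d['pixels'].max(2)
o=p-np.array([.0011,0,.0672]); print('origin',o)
for X in ([0,-.007,.045],[0,.017,.045],[-.042,.017,.045],[-.042,-.007,.045]):
    c,s_=np.cos(.052),np.sin(.052); print(X,np.round(proj(d,o+[c*X[0]-s_*X[1],s_*X[0]+c*X[1],X[2]]),1))
for v in (222,226,230,234,238): print(v,g[v,280:312])
E
```

```text
[ 0.52908449 -0.03380772  0.15649521] [-0.35455114  0.1189816  -1.89773313] [ 5.230e-02 -9.986e-01  5.000e-04] (np.float64(313.206463560082), np.float64(194.69042791102024))
origin [ 0.52798449 -0.03380772  0.08929521]
[0, -0.007, 0.045] [297.8 227.1]
[0, 0.017, 0.045] [287.8 227.6]
[-0.042, 0.017, 0.045] [288.6 245.3]
[-0.042, -0.007, 0.045] [298.7 244.8]
222 [250 250 244 172 141 157 239 237 250 252 251 215  96  47  49  52  28  68
 106 133 150 162 245 252 252 252 239 131  39  75  89  85]
226 [250 250 250 251 251 252 252 252 253 251 249 180  59  49  51  52  48  85
 103 186 173 162 167 167 169 246 247 162  56  47  52  54]
230 [251 250 250 230 151 238 196  72  34 100 143 109  47  41  51  45 100 142
 100  47  34  77 148 166 167 169 161 113  59  45  48  44]
234 [250 207 156 158 155 142  88  42  34 104 143  94  31  19  44  41 129 149
  96  45  32  28 142 170 171 170 167 132  70  43  47  47]
238 [ 34  52 103 141 109  55  33  33  36  35  34  32  26 132 160 164  95  36
  34  34  33  30  32  33  34  33  36  36  35  34  35  36]
```

Settled on target: yaw 0.052, and the plate origin is within 1 mm of the aim. Next I lower it gently into the gap.

>>> move_arm(
  steps=[0, 0, 0, 0, 0, -0.003, -1, 0, 0, 0, 0, 0, -0.006, -1, 0, 0, 0, 0, 0, -0.009, -1, 0, 0, 0, 0, 0, -0.011, -1, 0, 0, 0, 0, 0, -0.013, -1, 0, 0, 0, 0, 0, -0.015, -1, 0, 0, 0, 0, 0, -0.017, -1, 0, 0, 0, 0, 0, -0.019, -1, 0, 0, 0, 0, 0, -0.02, -1, 0, 0, 0, 0, 0, -0.02, -1],
)

```text
clock: 5.65
position: [0.5299, -0.0343, 0.137]
ee_rot: [-0.007, 0.953, 0.025, 0.301]
contact_force: [0.7, -0.4, 1.6]
width: 0.0074
gripper_force: 79.2
```

>>> move_arm(
  steps=[0, 0, 0, 0, 0, -0.001, -1, 0, 0, 0, 0, 0, -0.002, -1, 0, 0, 0, 0, 0, -0.003, -1, 0, 0, 0, 0, 0, -0.004, -1, 0, 0, 0, 0, 0, -0.005, -1, 0, 0, 0, 0, 0, -0.006, -1, 0, 0, 0, 0, 0, -0.007, -1, 0, 0, 0, 0, 0, -0.008, -1, 0, 0, 0, 0, 0, -0.009, -1, 0, 0, 0, 0, 0, -0.01, -1],
)

```text
clock: 6.65
position: [0.5292, -0.034, 0.1261]
ee_rot: [-0.008, 0.953, 0.025, 0.3]
contact_force: [0.2, -1.2, 2.0]
width: 0.0072
gripper_force: 79.3
```

>>> move_arm(
  steps=[0, 0, 0, 0, 0, -0.0015, -1, 0, 0, 0, 0, 0, -0.003, -1, 0, 0, 0, 0, 0, -0.005, -1, 0, 0, 0, 0, 0, -0.007, -1, 0, 0, 0, 0, 0, -0.009, -1, 0, 0, 0, 0, 0, -0.011, -1, 0, 0, 0, 0, 0, -0.013, -1, 0, 0, 0, 0, 0, -0.015, -1, 0, 0, 0, 0, 0, -0.017, -1, 0, 0, 0, 0, 0, -0.018, -1],
)

```text
clock: 7.65
position: [0.5292, -0.0341, 0.1081]
ee_rot: [-0.007, 0.953, 0.025, 0.3]
contact_force: [-0.4, -3.6, 1.1]
width: 0.0074
gripper_force: 79.3
```

```bash
python3 - <<'E'
from h import *
d=img('top'); g=d['pixels'].astype(int)
for v in (226,232,238,242): print(v,'r-b',(g[v,252:268,2]-g[v,252:268,0]),g[v,252:268].max(1))
s,p,R=meas(); print(p,s['contact_force'],s['moment'],R.as_matrix()[:,1].round(4))
E
```

```text
226 r-b [  0   0  -1   0  -1  -8   5 119   6  -3  -4  -5  -6  -5  -4  -3] [251 252 253 253 233 183 125 235 248 251 251 248 246 246 249 251]
232 r-b [ -1   0   0   0   0  -3  -8 116  27  -3 -11  -8  -9  -7  -4  -4] [252 252 252 253 245 234 162 226 237 247 222 129 130 239 248 249]
238 r-b [  0   0   0   0  -1  -4 -10  80  54   0  -4  -3  -5  -5  -4  -4] [252 252 253 253 249 236 162 183 231 245 251 250 249 249 249 250]
242 r-b [  0   0   0   0   0   0  -3  49  86   2  -7 -12  -7  -8 -10 -11] [252 252 253 253 252 227 128 140 226 245 246 175 110 144 157 158]
[ 0.52914106 -0.03407021  0.10798939] [ 1.73247472 -3.01303639 -1.20786401] [-0.4092565   0.11781383 -0.30416417] [ 5.190e-02 -9.987e-01  6.000e-04]
```

The copper plate has moved about 1 px (2–3 mm) to the left and the plate is entering gently, so this is the fitting one. Now seat it.

>>> move_arm(
  steps=[0, 0, 0, 0, 0, -0.001, -1, 0, 0, 0, 0, 0, -0.002, -1, 0, 0, 0, 0, 0, -0.003, -1, 0, 0, 0, 0, 0, -0.004, -1, 0, 0, 0, 0, 0, -0.005, -1, 0, 0, 0, 0, 0, -0.0055, -1, 0, 0, 0, 0, 0, -0.006, -1, 0, 0, 0, 0, 0, -0.0065, -1, 0, 0, 0, 0, 0, -0.0065, -1, 0, 0, 0, 0, 0, -0.0065, -1],
)

```text
clock: 8.7
position: [0.5297, -0.034, 0.1022]
ee_rot: [-0.008, 0.953, 0.025, 0.301]
contact_force: [1.5, -3.2, 3.3]
width: 0.0073
gripper_force: 79.3
```

>>> move_arm(
  steps=[0, 0, 0, 0, 0, -0.0005, -1, 0, 0, 0, 0, 0, -0.001, -1, 0, 0, 0, 0, 0, -0.001, -1, 0, 0, 0, 0, 0, -0.0015, -1, 0, 0, 0, 0, 0, -0.0015, -1, 0, 0, 0, 0, 0, -0.002, -1, 0, 0, 0, 0, 0, -0.002, -1, 0, 0, 0, 0, 0, -0.002, -1, 0, 0, 0, 0, 0, -0.002, -1, 0, 0, 0, 0, 0, -0.002, -1],
)

```text
clock: 9.7
position: [0.5305, -0.0343, 0.1019]
ee_rot: [-0.007, 0.953, 0.025, 0.303]
contact_force: [-3.8, -2.9, 15.4]
width: 0.0072
gripper_force: 81.6
```

The force rose to 15 N with no further travel, so the plate is on the floor. Now relax, release and back out along the tool axis.

>>> move_arm(
  steps=[0, 0, 0, 0, 0, 0.001, -1, 0, 0, 0, 0, 0, 0.002, -1, 0, 0, 0, 0, 0, 0.002, -0.4, 0, 0, 0, 0, 0, 0.002, -0.4, 0, 0, 0, 0, 0, 0.002, -0.4, 0, 0, 0, -0.006, -0.0003, 0.0102, -0.4, 0, 0, 0, -0.014, -0.0007, 0.022, -0.4, 0, 0, 0, -0.026, -0.0013, 0.039, -0.4, 0, 0, 0, -0.04, -0.002, 0.059, -0.4, 0, 0, 0, -0.055, -0.0027, 0.08, -0.4],
)

```text
clock: 10.7
position: [0.4724, -0.0355, 0.179]
ee_rot: [-0.009, 0.954, 0.025, 0.299]
contact_force: [1.1, 0.3, 0.7]
width: 0.0258
gripper_force: 0.0
```

```bash
python3 - <<'E'
from h import *
s,p,R=meas(); print(p,s['width'],s['contact_force'])
d=img('top'); g=d['pixels'].astype(int)
for v in (232,238): print(v,'r-b',(g[v,252:268,2]-g[v,252:268,0]))
e=img('scene')
a=cv2.resize(d['pixels'][185:265,240:320],(400,400),interpolation=3)
b=cv2.resize(e['pixels'][175:265,260:350],(400,400),interpolation=3)
cv2.imwrite('pics/placed.png',np.hstack([a,b]))
# predicted tab top centre
hb=np.array([.5299,.0108,.035]); c,s_=np.cos(.052),np.sin(.052)
W=lambda x,y,z: hb+[c*x-s_*y,s_*x+c*y,z]
for X in ((-.004-.022,-.045,.077),(-.004+.022,-.045,.077),(-.046,-.045,.045)): 
    q=proj(d,W(*X)); print('top crop',(np.array(q)-[240,185])*5, 'scene crop',(np.array(proj(e,W(*X)))-[260,175])*400/90)
E
```

```text
[ 0.47235007 -0.03553562  0.17896384] 0.02576428637884298 [1.11936965 0.28319246 0.66843339]
232 r-b [ 0  0  0  0 -1 -3 -7 98 28 -4 -8 -9 -9 -9 -7 -4]
238 r-b [  0   0   0   0   0  -4 -10  80  59   1  -4  -4  -5  -5  -5  -4]
top crop [280.2724327 256.4734173] scene crop [270.2001096  160.05047542]
top crop [275.85106484 166.1493069 ] scene crop [209.7608523  139.87222927]
top crop [285.45876844 295.82708234] scene crop [298.60813805 213.11385298]
```

View pics/placed.png

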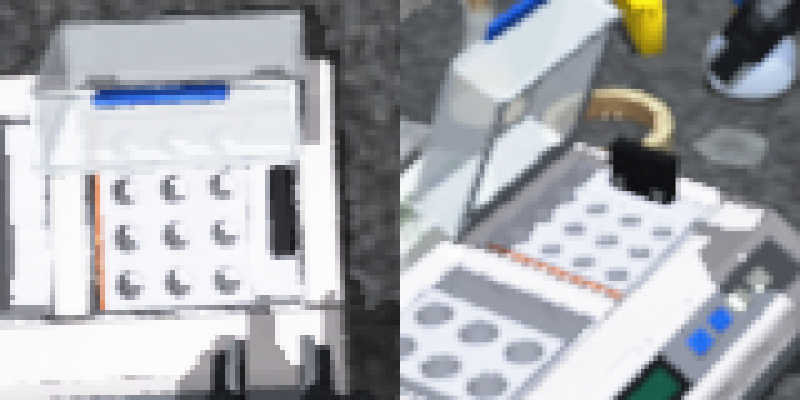

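The plate stands flush in the gap, with its tab at (283,168–255) where predicted (280,166–256). The block is pressed against the copper. Next I go over the cover to its back, fingers shut and vertical.

>>> move_arm(
  steps=[0, 0, 0, -0.01, 0, 0.045, -1, -0.0005, 0.01, 0, -0.01, 0, 0.09, -1, -0.001, 0.02, 0, 0, 0.01, 0.13, -1, -0.002, 0.04, 0, 0.03, 0.02, 0.15, -1, -0.003, 0.06, 0, 0.07, 0.03, 0.16, -1, -0.004, 0.08, 0, 0.11, 0.04, 0.16, -1, -0.0051, 0.0971, 0, 0.14, 0.05, 0.155, -1, -0.0051, 0.0971, 0, 0.1534, 0.0529, 0.15, -1, -0.0051, 0.0971, 0, 0.1534, 0.0529, 0.15, -1, -0.0051, 0.0971, 0, 0.1534, 0.0529, 0.15, -1],
)

```text
clock: 11.8
position: [0.6265, 0.0167, 0.3283]
ee_rot: [-0.0, 1.0, 0.027, -0.002]
contact_force: [0.3, 0.6, 0.1]
width: -0.0
gripper_force: 0.0
```

```bash
python3 - <<'E'
from h import *
s,p,R=meas(); print(p,s['width'],s['qpos'],R.as_matrix()[:,2].round(3))
c0=np.array([.6277,.0159,.211])
for th in (70,60,50,40,30,20,10,0):
    t=np.radians(th); a=.105
    hx=.085-a*np.cos(t)+.04*np.sin(t)+.011; z=.082+a*np.sin(t)+.04*np.cos(t)+.017
    print(th,(np.array([.5049+.9986*hx,.0095+.052*hx,z])-c0).round(4))
E
```

```text
[0.62645819 0.01667257 0.32828883] -6.631141653348083e-06 [-8.43064329e-02  3.23036958e-01  1.17527072e+00 -9.26667692e-05
  1.64710590e+00  1.43312435e+00] [-0.004  0.    -1.   ]
70 [-0.0253 -0.0013  0.0003]
60 [-0.0448 -0.0023 -0.0011]
50 [-0.0637 -0.0033 -0.0059]
40 [-0.0816 -0.0043 -0.0139]
30 [-0.0978 -0.0051 -0.0249]
20 [-0.1118 -0.0058 -0.0385]
10 [-0.1233 -0.0064 -0.0544]
0 [-0.1318 -0.0069 -0.072 ]
```

>>> move_arm(
  steps=[0, 0, 0, 0, 0, -0.03, -1, 0, 0, 0, 0, 0, -0.06, -1, 0, 0, 0, 0, 0, -0.09, -1, 0, 0, 0, 0, 0, -0.11, -1, 0, 0, 0, 0, 0, -0.119, -1, 0, 0, 0, -0.007, 0, -0.119, -1, 0, 0, 0, -0.014, -0.001, -0.119, -1, 0, 0, 0, -0.02, -0.001, -0.119, -1, 0, 0, 0, -0.025, -0.0013, -0.119, -1, 0, 0, 0, -0.03, -0.0015, -0.119, -1],
)

```text
clock: 12.8
position: [0.5974, 0.0148, 0.2117]
ee_rot: [0.0, 1.0, 0.026, 0.001]
contact_force: [0.5, -0.2, -0.6]
width: -0.0003
gripper_force: 0.0
```

>>> move_arm(
  steps=[0, 0, 0, -0.005, 0, 0, -1, 0, 0, 0, -0.01, -0.0005, -0.0005, -1, 0, 0, 0, -0.015, -0.001, -0.001, -1, 0, 0, 0, -0.02, -0.001, -0.002, -1, 0, 0, 0, -0.025, -0.001, -0.0035, -1, 0, 0, 0, -0.03, -0.0015, -0.005, -1, 0, 0, 0, -0.035, -0.002, -0.0065, -1, 0, 0, 0, -0.04, -0.002, -0.0085, -1, 0, 0, 0, -0.045, -0.0025, -0.011, -1, 0, 0, 0, -0.0516, -0.0028, -0.0142, -1],
)

```text
clock: 13.8
position: [0.5463, 0.012, 0.2014]
ee_rot: [0.001, 1.0, 0.026, 0.002]
contact_force: [-7.5, 0.7, 26.5]
width: 0.0001
gripper_force: 13.5
```

```bash
python3 - <<'E'
from h import *
s,p,R=meas(); print(p,s['contact_force'])
e=img('scene'); d=img('top')
cv2.imwrite('pics/push.png',np.hstack([cv2.resize(d['pixels'][170:270,230:330],(400,400)),cv2.resize(e['pixels'][140:270,230:360],(400,400))]))
E
```

```text
[0.54634476 0.01199945 0.20140711] [-7.50053693  0.69862032 26.54025067]
```

View pics/push.png

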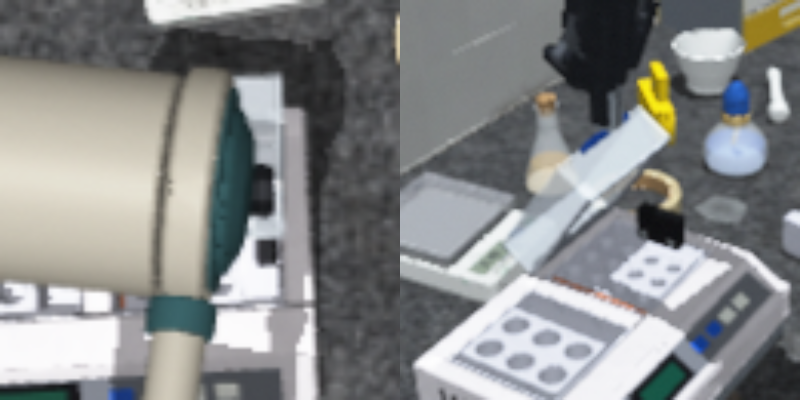

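The cover is coming over, with the finger tip near its lip at about (605,125) in the right half. The upward force of 26 N is higher than expected, so I measure the cover angle from the lip before going on.

```bash
python3 - <<'E'
from h import *
e=img('scene'); p=e['pixels'].astype(int); s,pp,R=meas(); print(pp,s['contact_force'],s['moment'])
m=((p[...,0]>120)&(p[...,0]-p[...,2]>60)&(p[...,0]-p[...,1]>40)); 
m[:150]=0; 
n,l,st,ce=cv2.connectedComponentsWithStats(m.astype(np.uint8))
for i in range(1,n):
    if st[i,4]>5: print(st[i],ce[i])
print('tip',proj(e,pp-[0,0,.017]),proj(e,pp))
for th in (25,30,35,40,45,50,55,60,70):
    t=np.radians(th); out=[]
    for hy in (-.033,-.093):
        hx=.085-.126*np.cos(t)+.04*np.sin(t); z=.082+.126*np.sin(t)+.04*np.cos(t)
        out.append(np.round(proj(e,[.5016+.9986*hx-.052*hy,.0724+.052*hx+.9986*hy,z]),1))
    print(th,out)
E
```

```text
[0.54434119 0.01188397 0.20084553] [-7.86997486  0.44257892 22.29578448] [-0.04234454  1.45448982  0.02879742]
[335 166   9  11  74] [339.04054054 171.28378378]
[290 183   8   7  20] [293.45 185.5 ]
[330 245   4   4  14] [331.5 246.5]
[324 249   6   6  22] [326.59090909 251.68181818]
tip (np.float64(297.6978747373624), np.float64(191.46892796218697)) (np.float64(297.41225361411273), np.float64(185.7028214310496))
25 [array([308.3, 206.5]), array([321.2, 195.7])]
30 [array([305.4, 202.8]), array([318.4, 192.1])]
35 [array([302.4, 199.3]), array([315.5, 188.8])]
40 [array([299.1, 196. ]), array([312.4, 185.6])]
45 [array([295.7, 192.9]), array([309.1, 182.7])]
50 [array([292.1, 190.1]), array([305.6, 180. ])]
55 [array([288.5, 187.6]), array([302.1, 177.7])]
60 [array([284.8, 185.5]), array([298.5, 175.6])]
70 [array([277.4, 182.1]), array([291.3, 172.5])]
```

>>> move_arm(
  steps=[0, 0, 0, 0.003, 0, 0.004, -1, 0, 0, 0, 0.008, 0, 0.012, -1, 0, 0, 0, 0.014, 0, 0.022, -1, 0, 0, 0, 0.02, 0, 0.035, -1, 0, 0, 0, 0.03, 0, 0.05, -1, 0, 0, 0, 0.04, 0, 0.07, -1, 0, 0, 0, 0.04, 0, 0.09, -1, 0, 0, 0, 0.04, 0, 0.1, -1, 0, 0, 0, 0.04, 0, 0.1, -1, 0, 0, 0, 0.04, 0, 0.1, -1],
)

```text
clock: 14.95
position: [0.5857, 0.0121, 0.2959]
ee_rot: [0.0, 1.0, 0.026, -0.001]
contact_force: [0.4, 0.5, 0.1]
width: -0.0002
gripper_force: 0.0
```

```bash
cat > lip.py <<'E'
from h import *
def lip(p):
    p=p.astype(int); m=((p[...,0]>90)&(p[...,0]-p[...,2]>50)&(p[...,0]-p[...,1]>30)); m[:,:265]=0; m[:,331:]=0; m[215:]=0; m[:150]=0
    n,l,st,ce=cv2.connectedComponentsWithStats(m.astype(np.uint8))
    for i in range(1,n):
        if st[i,4]>5: print('blob',st[i],ce[i].round(1), 'minx pix',np.argwhere(l==i)[np.argwhere(l==i)[:,1].argmin()][::-1],'maxx',np.argwhere(l==i)[np.argwhere(l==i)[:,1].argmax()][::-1])
E
python3 - <<'E'
from lip import *
print('start'); lip(cv2.imread('pics/scene0.png')); e=img('scene','s9'); print('now'); lip(e['pixels'])
s,p,R=meas(); print(p,s['contact_force'])
E
```

```text
start
blob [279 171  16  13  66] [286.3 176.9] minx pix [279 181] maxx [294 171]
now
blob [288 176  17  13  56] [295.9 182.1] minx pix [288 188] maxx [304 177]
[0.58543383 0.01210365 0.29552039] [ 1.09240762 -0.23248132  0.47659992]
```

The lip measurement gives about 54 degrees: the finger slid over the lip onto the front wall. I re-approach from behind and push lower on the roof, 80 mm from the hinge line.

>>> move_arm(
  steps=[0, 0, 0, 0.0286, 0.0036, 0, -1, 0, 0, 0, 0.0286, 0.0036, -0.03, -1, 0, 0, 0, 0.0286, 0.0036, -0.06, -1, 0, 0, 0, 0.0286, 0.0036, -0.09, -1, 0, 0, 0, 0.0286, 0.0036, -0.11, -1, 0, 0, 0, 0.0286, 0.0036, -0.11, -1, 0, 0, 0, 0.02, 0.003, -0.11, -1, 0, 0, 0, 0.01, 0.002, -0.11, -1, 0, 0, 0, 0.0, 0.002, -0.11, -1, 0, 0, 0, -0.004, 0.002, -0.111, -1],
)

```text
clock: 16.0
position: [0.5809, 0.014, 0.187]
ee_rot: [0.0, 1.0, 0.026, 0.001]
contact_force: [-0.6, -0.0, -0.7]
width: -0.0
gripper_force: 0.0
```

```bash
python3 - <<'E'
from lip import *
e=img('scene'); lip(e['pixels']); s,p,R=meas(); print(p,s['contact_force'],s['moment'])
E
```

```text
blob [288 176  17  13  56] [295.9 182.1] minx pix [288 188] maxx [304 177]
[0.58050194 0.01410582 0.18668431] [-0.98157417  0.3016277  -1.02001646] [0.02156312 0.05760786 0.01486201]
```

>>> move_arm(
  steps=[0, 0, 0, -0.003, 0, 0, -1, 0, 0, 0, -0.006, 0, -0.0005, -1, 0, 0, 0, -0.009, -0.0005, -0.001, -1, 0, 0, 0, -0.012, -0.0006, -0.0015, -1, 0, 0, 0, -0.0153, -0.0008, -0.002, -1, 0, 0, 0, -0.018, -0.001, -0.003, -1, 0, 0, 0, -0.021, -0.001, -0.004, -1, 0, 0, 0, -0.024, -0.0012, -0.0055, -1, 0, 0, 0, -0.027, -0.0014, -0.007, -1, 0, 0, 0, -0.0293, -0.0015, -0.008, -1],
)

```text
clock: 17.05
position: [0.5523, 0.0125, 0.1776]
ee_rot: [0.0, 1.0, 0.026, -0.0]
contact_force: [-0.3, 0.6, 2.2]
width: -0.0
gripper_force: 0.6
```

```bash
python3 - <<'E'
from lip import *
e=img('scene'); lip(e['pixels']); s,p,R=meas(); print(p,s['contact_force'],s['moment'])
E
```

```text
blob [294 181  17  13  52] [302.4 187. ] minx pix [294 192] maxx [310 181]
[0.55183119 0.01249032 0.17736418] [0.3672163  0.23118995 0.83557257] [-0.10210739 -0.02689695  0.00062005]
```

```bash
python3 - <<'E'
from h import *
e=img('scene','s12'); d=img('top','t12'); s,p,R=meas()
c=cv2.resize(e['pixels'][140:225,255:340],(595,595),interpolation=3)
for X in (p,p+[0,0,-.017]):
    u,v=proj(e,X); cv2.circle(c,(int((u-254.5)*7),int((v-139.5)*7)),3,(0,0,255),-1)
def H(hx,hy,z): return [.5016+.9986*hx-.052*hy,.0724+.052*hx+.9986*hy,z]
t=np.radians(46)
for hy in(-.003,-.123):
  pts=[]
  for a,n in((0,0),(.12,0),(.12,.04),(0,.04),(0,0)):
    u,v=proj(e,H(.085-a*np.cos(t)+n*np.sin(t),hy,.082+a*np.sin(t)+n*np.cos(t))); pts.append((int((u-254.5)*7),int((v-139.5)*7)))
  cv2.polylines(c,[np.array(pts)],False,(0,255,0),1)
cv2.imwrite('pics/close.png',c)
E
```

```text
(no output)
```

View pics/close.png

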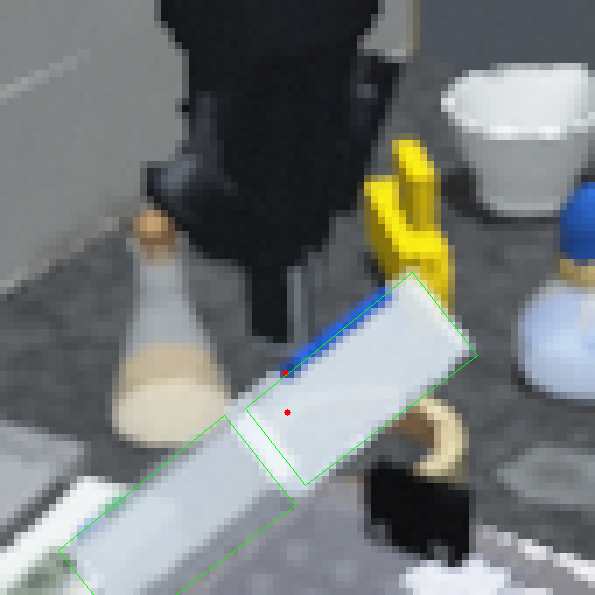

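The picture shows the outline model fitting the cover at 46 degrees. The shut finger ends at row 340, well above the red tool point at (285,373), so the shut tips reach about 30 mm less than I assumed. I back off, lower by that amount and push again.

>>> move_arm(
  steps=[0, 0, 0, 0.02, 0.001, 0.005, -1, 0, 0, 0, 0.04, 0.002, 0.005, -1, 0, 0, 0, 0.052, 0.0026, 0, -1, 0, 0, 0, 0.052, 0.0026, -0.01, -1, 0, 0, 0, 0.052, 0.0026, -0.02, -1, 0, 0, 0, 0.047, 0.0024, -0.02, -1, 0, 0, 0, 0.04, 0.002, -0.02, -1, 0, 0, 0, 0.032, 0.0016, -0.02, -1, 0, 0, 0, 0.025, 0.0013, -0.02, -1, 0, 0, 0, 0.018, 0.0009, -0.02, -1],
)

```text
clock: 18.2
position: [0.57, 0.0134, 0.1582]
ee_rot: [0.0, 1.0, 0.026, 0.0]
contact_force: [1.1, -0.2, 0.4]
width: -0.0001
gripper_force: 1.2
```

```bash
python3 - <<'E'
from lip import *
e=img('scene'); lip(e['pixels']); s,p,R=meas(); print(p,s['contact_force'],s['moment'])
E
```

```text
blob [295 181  16  13  51] [302.6 187.1] minx pix [295 192] maxx [310 181]
[0.56882772 0.0133907  0.1582539 ] [-0.69331954  0.02264394  0.21187409] [ 0.01426525  0.03343061 -0.04786082]
```

>>> move_arm(
  steps=[0, 0, 0, -0.0047, -0.0002, -0.0018, -1, 0, 0, 0, -0.0094, -0.0005, -0.0036, -1, 0, 0, 0, -0.013, -0.0007, -0.0055, -1, 0, 0, 0, -0.0165, -0.0008, -0.0075, -1, 0, 0, 0, -0.02, -0.001, -0.0096, -1, 0, 0, 0, -0.0236, -0.0012, -0.0117, -1, 0, 0, 0, -0.0268, -0.0014, -0.0142, -1, 0, 0, 0, -0.03, -0.0015, -0.0168, -1, 0, 0, 0, -0.0331, -0.0017, -0.0194, -1, 0, 0, 0, -0.0361, -0.0019, -0.0221, -1],
)

```text
clock: 19.25
position: [0.5344, 0.0115, 0.1352]
ee_rot: [0.0, 1.0, 0.026, -0.0]
contact_force: [0.5, -0.5, 0.7]
width: 0.0001
gripper_force: 0.3
```

```bash
python3 - <<'E'
from lip import *
e=img('scene'); lip(e['pixels']); s,p,R=meas(); print(p,s['contact_force'],s['moment'])
for th in (0,5,10,15,20,25):
    t=np.radians(th); hx=.085-.126*np.cos(t)+.04*np.sin(t); z=.082+.126*np.sin(t)+.04*np.cos(t)
    print(th,[np.round(proj(e,[.5016+.9986*hx-.052*hy,.0724+.052*hx+.9986*hy,z])) for hy in(-.033,-.093)])
E
```

```text
blob [310 200  17  12  78] [318.3 205.7] minx pix [310 211] maxx [326 200]
[0.53346146 0.01161338 0.13472658] [-0.64515236  0.33576468 -0.62028149] [-0.0081847  -0.05745204  0.01106906]
0 [array([318., 226.]), array([331., 215.])]
5 [array([317., 222.]), array([329., 211.])]
10 [array([315., 218.]), array([328., 207.])]
15 [array([313., 214.]), array([326., 203.])]
20 [array([311., 210.]), array([324., 199.])]
25 [array([308., 207.]), array([321., 196.])]
```

>>> move_arm(
  steps=[0, 0, 0, -0.003, -0.0001, -0.003, -1, 0, 0, 0, -0.0058, -0.0003, -0.0063, -1, 0, 0, 0, -0.0083, -0.0004, -0.0094, -1, 0, 0, 0, -0.0106, -0.0006, -0.0125, -1, 0, 0, 0, -0.013, -0.0007, -0.016, -1, 0, 0, 0, -0.015, -0.0008, -0.0195, -1, 0, 0, 0, -0.017, -0.0009, -0.023, -1, 0, 0, 0, -0.0187, -0.001, -0.0267, -1, 0, 0, 0, -0.0187, -0.001, -0.0285, -1, 0, 0, 0, -0.0187, -0.001, -0.03, -1],
)

```text
clock: 20.3
position: [0.5167, 0.0106, 0.1102]
ee_rot: [0.0, 1.0, 0.026, 0.002]
contact_force: [-9.0, 0.9, 39.5]
width: -0.0001
gripper_force: 19.6
```

```bash
sed -i 's/m\[:,331:\]=0; m\[215:\]=0/m[:,336:]=0; m[232:]=0/' lip.py; python3 - <<'E'
from lip import *
e=img('scene'); lip(e['pixels']); s,p,R=meas(); print(p,s['contact_force'],s['moment'])
E
```

```text
blob [335 170   1   6   6] [335.  172.5] minx pix [335 170] maxx [335 170]
blob [330 183   6   6  21] [332.5 185.5] minx pix [330 186] maxx [335 183]
blob [266 214   5   3  11] [267.7 214.9] minx pix [266 215] maxx [270 214]
blob [317 214  17  14  97] [324.9 220.8] minx pix [317 225] maxx [333 215]
[0.51672266 0.01058027 0.11030681] [-7.20277518  1.60359469 29.8700634 ] [0.14229088 1.2256475  0.00921542]
```

The cover is down: the lip ends at (317,225) and (333,215) match the shut prediction, and the force shows it has bottomed. Now retract upward and verify.

>>> move_arm(
  steps=[0, 0, 0, 0, 0, 0.004, -1, 0, 0, 0, 0, 0, 0.012, -1, 0, 0, 0, 0, 0, 0.03, -1, 0, 0, 0, 0, 0, 0.06, -1, 0, 0, 0, 0, 0, 0.1, -1, 0, 0, 0, 0, 0, 0.14, -1, 0, 0, 0, -0.03, -0.04, 0.17, -1, 0, 0, 0, -0.06, -0.08, 0.18, -1, 0, 0, 0, -0.09, -0.12, 0.18, -1, 0, 0, 0, -0.11, -0.16, 0.18, -1],
)

```text
clock: 21.35
position: [0.4059, -0.1473, 0.2861]
ee_rot: [0.0, 1.0, 0.027, 0.0]
contact_force: [1.1, -0.9, -0.3]
width: 0.0
gripper_force: 0.0
```

>>> move_arm(
  steps=[0, 0, 0, -0.02, -0.04, 0, -1, 0, 0, 0, -0.04, -0.08, 0, -1, 0, 0, 0, -0.04, -0.1, 0, -1, 0, 0, 0, -0.04, -0.1, 0, -1, 0, 0, 0, -0.04, -0.1, 0, -1, 0, 0, 0, -0.04, -0.1, 0, -1, 0, 0, 0, -0.04, -0.1, 0, -1, 0, 0, 0, -0.04, -0.1, 0, -1, 0, 0, 0, -0.04, -0.1, 0, -1, 0, 0, 0, -0.04, -0.1, 0, -1],
)

```text
clock: 22.35
position: [0.3676, -0.2462, 0.2856]
ee_rot: [0.0, 1.0, 0.027, -0.0]
contact_force: [-1.0, 0.7, -0.5]
width: -0.0001
gripper_force: 0.0
```

```bash
python3 - <<'E'
from lip import *
e=img('scene'); lip(e['pixels']); d=img('top'); g=d['pixels'].astype(int)
for v in (226,232,238): print(v,'r-b',(g[v,252:268,2]-g[v,252:268,0]))
a=cv2.resize(d['pixels'][120:290,190:430],(480,340)); b=cv2.resize(e['pixels'][185:275,260:345],(320,340),interpolation=3)
cv2.imwrite('pics/final.png',np.hstack([a,b]))
E
```

```text
blob [335 170   1   6   6] [335.  172.5] minx pix [335 170] maxx [335 170]
blob [330 183   6   6  21] [332.4 185.2] minx pix [330 186] maxx [335 183]
blob [266 214   5   3  11] [267.7 214.9] minx pix [266 215] maxx [270 214]
blob [317 214  17  14  99] [324.9 220.7] minx pix [317 225] maxx [333 215]
226 r-b [-1 -4 -9 -7 -5 -5 -6  2 -3 -5 -5 -5 -4 -4 -4 -4]
232 r-b [-1 -3 -6 -7 -5 -5 -5  3  0 -4 -4 -5 -5 -5 -4 -5]
238 r-b [-1 -2 -5 -7 -5 -5 -6  0  1 -3 -4 -5 -5 -4 -4 -4]
```

View pics/final.png

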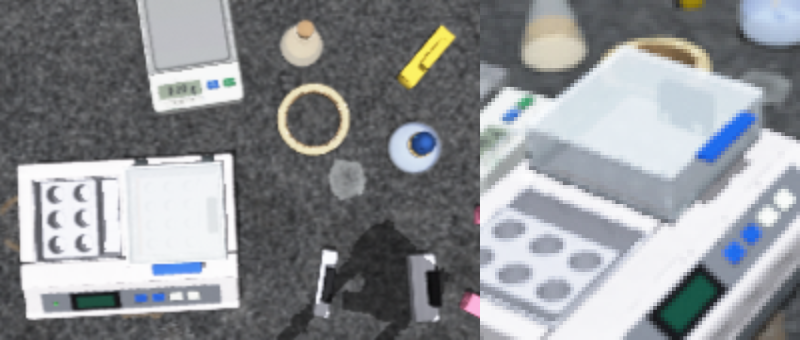

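The final view shows the cover shut flat over the bay and the tab visible through it at about (212,215). The other two plates stand on the bench at (325,285) and (425,288), and the flask, lamp and tape roll have not moved.

```bash
python3 -c "
from rig import manip
print(manip.sign_off())"
```

```text
the job is handed in; nothing more can be done
None
```

The job is handed in, but no verdict came back: the middle plate (about 24 mm) went in with a gentle push and pressed the copper in about 2–3 mm. I tried only that plate, as I judged the thicknesses from the images. It is seated on the bay floor against the right wall, the cover is shut after a first push that slipped over its lip, and everything else is where it was.

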